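# Roll a mailing tube to the scan line

## Task

Roll the mailing tube away from you along the grey mat, pushing it with the fingertips on its top only, until it lies still, lengthwise along and centred on the white line across the mat, with its end in front of the scanner window. Do not pick the tube up or reach down beside it to grip it, and leave the cup and the tape roll beyond the mat where they are.

Things in the scene. Friction and masses are not known exactly. Their poses are not given: they have to be found in the camera images.
- tube: closed cardboard mailing tube on its side on the mat, 70 mm diameter, 200 mm long, about 0.25 kg, white end caps. Origin at its centre; y axis along the tube, x and z turn as it rolls. Starts nearly parallel to the white line, 90 to 140 mm nearer the robot. A fingertip pressed on top without slipping moves twice as far as the centre. Let go, it slows by about 0.25 m/s2 and stays where it stops.
- mat: grey mat, 280 (x) by 230 (y) mm, 3 mm thick, fixed. Origin at the centre of its underside, on the bench; x points away from the robot, the rolling direction, y left along the white line. A code scanner (grey box 92 mm tall, 54 mm wide) is fixed at the right (-y) end of the white line, its window facing +y, 127 mm from the mat's middle.
- scan_line (a point): middle of the white line (6 mm wide, across the mat along its y) on the top of the mat, 3 mm above the bench and 50 mm beyond the mat's origin in the mat's x. Axes as the mat's. The tube's centre belongs 35 mm above this point. Left of the mat stands a bag sealer with its arm raised: cross it with the fingertips 0.36 m up or more.
- cup: small white paper espresso cup, 64 mm in diameter and 64 mm tall, standing on the bench beyond the mat. Origin at the centre of its underside, z up. Not to be moved.
- clear_tape: roll of pale packing tape lying flat on the bench beyond the mat, 94 mm in diameter, 48 mm tall. Origin at the centre of its underside, z up. Not to be moved.

How it is judged:
By the outcome, as a careful person would: the job done as asked, in the order asked, and still so for the second after the job is handed in, with the robot touching nothing.
It also fails if it takes over 64 s, if anything falls off the work surface, if the arm or the gripper's body presses on something with over 40 N, if the wrist force passes 120 N, or if a joint passes its speed limit or range.

## Robot

A 7-joint arm with a two-finger parallel gripper is mounted at the origin on a cart in front of the work surface, level with it; the furniture and walls round the work are solid. World frame = base frame: x ahead of the robot, y to its left, z up, the work surface at z = 0. Lengths are in m, angles in rad, forces in N, time in s.
With the tool pointing down it reaches from about 0.4 to 0.85 m from the base axis. Payload 4.5 kg.
Tool frame: the origin (TCP) lies midway between the tips of the shut fingers; the grasp point (between the pads) lies 19 mm behind it; z points along the fingers, y is the direction in which the jaws open and shut (so a half turn about z gives the same grasp; the last joint's range is limited). The gripper opens to 88 mm and grips with 3 to 60 N. Pads are 18 mm wide; open, the fingers measure 123 mm over their backs; the gripper's body (75 mm by 187 mm) begins 45 mm behind the grasp point.
Start: joints at [1.142, 0.689, -0.195, 1.565, 0.157, 0.902, -0.215], TCP at [0.279, -0.559, 0.239] pointing down, gripper open.
Joint ranges: [-3.01, 3.01], [-0.46, 2.08], [-1.47, 1.51], [0.13, 2.56], [-1, 4.14], [0.04, 2.09], [-2.66, 2.66]. Speed limits (rad/s): [2.57, 2.57, 3.14, 3.14, 3.14, 3.14, 3.14].

## Interface

Orientations are given as a unit quaternion [x, y, z, w].
In Python, from plant import r, viewer gives the robot as it stands.
- The arm moves only by the tool play_rows, never from a script. Its argument "commands" is a list of rows, each an object with "delta_rot": the turn, a rotation vector about the tool's x, y, z normalised to -1 to 1, where 1 is pi rad, a list of three; "travel": the shift along the tool's x, y, z normalised to -1 to 1, where 1 is 15 cm, a list of three; "gripper": the opening, from -1 (shut) to 1 (fully open). In form: [{"delta_rot": [wx, wy, wz], "travel": [x, y, z], "gripper": gripper}, ...]. A call has 1 to 12 rows; each row is the pose to reach, as a shift and turn from the pose commanded when the call began, along the tool's axes at that moment, turning the shorter way round; what a row does not reach only later rows make up. A row lasts 1/8 s, in which the tool goes at most 62.5 mm and 10.7 degrees, less where a joint would pass 70% of its speed; a pose out of reach is approached as far as the arm can. A call with a number of a shift or a turn outside -1 to 1 is refused whole. A call with a gripper value outside its range is refused whole. The fingers move at their own pace and stop on an object; "force" is the grip in N (left out, the last holds). Time passes only in rows, so rows that repeat a pose let the fingers close. It gives the time, the measured TCP pose, the force and the opening at its end, in the units of the state.
- r.get_state(): the state, without advancing time (a new reading comes with each control period).
- viewer.snapshot(name): name is "scene" or "top" or "wrist"; returns a dict with "color" (384x512x3 uint8, red, green, blue), "z_map" (384x512 float32, m along the optical axis (not along the pixel's ray), 0 where there is no reading), "fx", "fy", "cx", "cy" (pixels), "origin" and "attitude" of the camera in the world. Camera axes: x right, y up, looking along -z (the intrinsics and any distortion apply to the point x, -y, -z); pixel columns grow to the right and rows downward; lengths in m; the calibration is good to about 2 mm. A picture is of the moment at which its call begins.
- r.finish_job(): hands the job in, once; it reports no verdict.
Trained networks look in the newest picture that a camera, given by its name, has taken for a name from the list of things; names that differ only in an ending like _2 or _b are one class to them, and where a whole thing is asked for, a point or a joint stands for the part that bears it (a point fixed in the world has none). Each returns a list of dicts, best first, with "conf" (0 to 1); they miss things now and then, are a little off and sometimes report something else, mostly with a low value. They report only what shows in the picture. A call takes as long as a camera call.
- viewer.outline_of(camera, label): "pixels" (384x512 bool, what is visible of it) and "at" ([column, row] in pixels, amid what is visible of it).
- viewer.pinpoint(camera, label): "at" ([column, row] in pixels: a listed point, or the origin of a listed thing).
The state is a dict: "clock": time; "q": joint angles; "qd": joint speeds; "joint_torque": joint torques, N m; "tool_pos": TCP position; "eef_rot": TCP orientation; "contact_force": force on the tool from outside, world axes, zero at the start; "moment": the same for the moment, N m; "opening": opening from 0.0 (shut) to 1.0 (fully open).
Only numpy, scipy, OpenCV 4.12 (cv2) and the standard library are available. Lean on these libraries where they do the work, as an engineer would, in place of code of your own. Each camera call takes 0.05 s, during which the arm holds its last target. There are 200 camera calls.

## Working session

There is one attempt and no reset: what is moved stays moved. The work goes in short steps, Python scripts to look and compute and a tool call to move; the robot and the scene stay as the last step left them, time stands still between calls to the robot, and variables do not carry over. Pictures are saved under pics/ and viewed, about 8 in all and at most 12, crops included, and the job is handed in when it is done.

Besides the shell and the picture viewer there is one more tool, called after "Emit:" by a JSON object that holds its "api" and its "payload", one argument or row to a line. play_rows: Moves the arm, as the interface text tells. Its arguments: {"type":"object","properties":{"commands":{"type":"array","items":{"type":"object","properties":{"delta_rot":{"type":"array","items":{"type":"number","minimum":-1,"maximum":1}},"travel":{"type":"array","items":{"type":"number","minimum":-1,"maximum":1}},"gripper":{"type":"number"}}}},"force":{"type":"number"}},"required":["commands"]}

```bash
mkdir -p pics; cat > h.py <<'E'
import numpy as np, cv2
from scipy.spatial.transform import Rotation as R
from plant import r, viewer
def cam(n): 
    s=viewer.snapshot(n); a=np.array(s["attitude"],float)
    s["R"]=a if a.shape==(3,3) else R.from_quat(a).as_matrix(); return s
def cloud(s):
    z=s["z_map"]; v,u=np.mgrid[:384,:512]
    p=np.stack([(u-s["cx"])/s["fx"]*z,-(v-s["cy"])/s["fy"]*z,-z],-1)
    return p@s["R"].T+np.array(s["origin"])
def save(s,n): cv2.imwrite("pics/"+n,s["color"][...,::-1])
E
python3 - <<'E'
from h import *
ims=[]
for c in ["scene","top"]:
    s=cam(c); P=cloud(s); ims.append(s["color"]); print(c,s["origin"],[k for k in s])
    for l in ["tube","mat","cup","clear_tape"]:
        for o in viewer.outline_of(c,l)[:2]:
            p=P[o["pixels"]&(s["z_map"]>0)]
            print(l,round(o["conf"],2),np.round(o["at"]),len(p),*( [np.round(np.median(p,0),3),np.round(np.percentile(p,2,0),3),np.round(np.percentile(p,98,0),3)] if len(p) else []))
    for o in viewer.pinpoint(c,"scan_line")[:2]:
        u,v=np.round(o["at"]).astype(int); print("line",o["conf"],u,v,P[v,u])
    save(s,c+"0.png")
print({k:np.round(v,3) for k,v in r.get_state().items()})
E
```

```text
scene [0.23169937 0.34428642 0.72159681] ['color', 'z_map', 'fx', 'fy', 'cx', 'cy', 'origin', 'attitude', 'R']
tube 0.75 [312. 232.] 3013 [ 0.444 -0.049  0.068] [ 0.418 -0.166  0.022] [0.48  0.029 0.075]
mat 0.6 [287. 220.] 8048 [ 0.553 -0.079  0.004] [ 0.389 -0.221  0.001] [0.66  0.04  0.092]
cup 0.57 [238. 161.] 674 [ 0.726 -0.112  0.042] [ 0.695 -0.141  0.002] [ 0.771 -0.082  0.065]
clear_tape 0.75 [211. 184.] 1264 [ 0.716 -0.005  0.034] [ 0.67  -0.051  0.001] [0.77  0.04  0.051]
line 0.65 268 213 [ 0.57727344 -0.06178171  0.0054735 ]
top [ 0.44366012 -0.04844576  0.91178535] ['color', 'z_map', 'fx', 'fy', 'cx', 'cy', 'origin', 'attitude', 'R']
tube 0.92 [258. 270.] 3455 [ 0.452 -0.073  0.069] [ 0.42  -0.167  0.046] [0.486 0.023 0.075]
tube 0.19 [264. 221.] 11579 [ 0.557 -0.082  0.004] [ 0.387 -0.224 -0.   ] [0.659 0.041 0.092]
mat 0.93 [259. 222.] 11477 [ 0.558 -0.082  0.004] [ 0.388 -0.224  0.   ] [0.66  0.041 0.092]
cup 0.56 [275. 141.] 746 [ 0.733 -0.113  0.027] [ 0.694 -0.139  0.003] [ 0.751 -0.083  0.065]
clear_tape 0.76 [224. 135.] 959 [ 0.723 -0.005  0.047] [ 0.67  -0.049  0.004] [0.759 0.037 0.051]
line 0.89 258 212 [ 0.57787515 -0.07439295  0.00327002]
{'clock': np.float64(0.6), 'q': array([ 1.142,  0.689, -0.195,  1.565,  0.157,  0.902, -0.215]), 'qd': array([ 0.001,  0.001,  0.   , -0.001,  0.001,  0.001,  0.   ]), 'joint_torque': array([ 0.0000e+00, -5.2725e+01, -1.2660e+00, -1.5368e+01, -5.2000e-02,
       -0.0000e+00,  0.0000e+00]), 'tool_pos': array([ 0.279, -0.559,  0.239]), 'eef_rot': array([0.973, 0.229, 0.   , 0.   ]), 'contact_force': array([ 1.025, -0.276, -0.543]), 'moment': array([-0.004,  0.017,  0.043]), 'opening': np.float64(1.003)}
```

View pics/scene0.png

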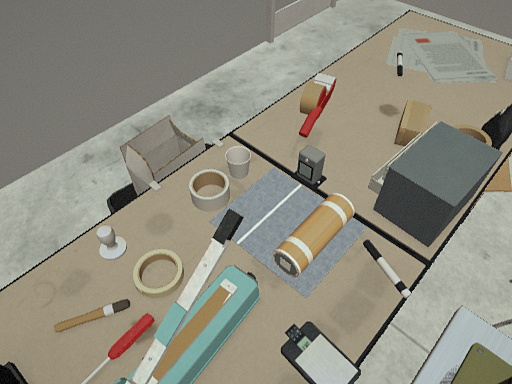

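View pics/top0.png

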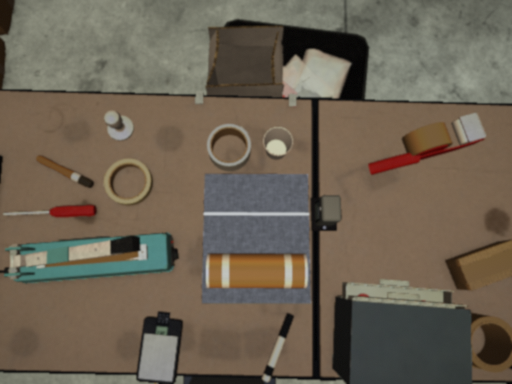

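The tube (top view about (257,270)) lies just short of the white line (row 213). The scanner is at (327,212), the cup and tape roll are beyond the mat, and there's a big box at right near the robot. I'll measure the line and tube axes and the obstacle heights next.

```bash
cat >> h.py <<'E'
def measure(v=True):
    s=cam("top"); P=cloud(s); C=s["color"].astype(float); z=P[...,2]
    g=(P[...,0]>.5)&(P[...,0]<.65)&(P[...,1]>-.18)&(P[...,1]<.03)
    white=g&(C.min(-1)>165)&(z<.012)
    w=P[white][:,:2]
    o=viewer.outline_of("top","tube"); 
    m=o[0]["pixels"]&(z>.03)&(z<.085)
    p=P[m]; 
    # fit cylinder axis: x=a+b*y, known radius, from surface points z>0.05
    from scipy.optimize import least_squares
    q=p[p[:,2]>.045]
    f=lambda t:np.hypot((q[:,0]-t[0]-t[1]*(q[:,1]+.073))*np.cos(t[1]),q[:,2]-t[2])-.035
    t=least_squares(f,[np.median(q[:,0]),0,.038],loss="soft_l1",f_scale=.002).x
    ys=np.percentile(p[:,1],[1,99])
    # silhouette: projective mask ends
    r_={"tube_x_at_y-.073":t[0],"yaw_deg":-np.degrees(np.arctan(t[1])),"zc":t[2],"y":ys,"conf":o[0]["conf"]}
    if len(w)>20:
        b=np.polyfit(w[:,1]+.073,w[:,0],1); r_["line_x"]=b[1]; r_["line_yaw"]=-np.degrees(np.arctan(b[0])); r_["line_y"]=np.percentile(w[:,1],[0,100])
    print({k:np.round(x,4) for k,x in r_.items()}); return s,P
E
python3 - <<'E'
from h import *
s,P=measure()
m=[o for o in viewer.outline_of("top","mat")][0]["pixels"]
cs=cv2.findContours(m.astype(np.uint8),0,2)[0]
z=P[...,2]
mm=P[m&(z<.01)][:,:2]
rr=cv2.minAreaRect(mm.astype(np.float32)); print("mat",rr)
box=(P[...,1]<-.2)&(z>.03)
for lo,hi in [((.15,-.7),(.42,-.2)),((.45,-.3),(.65,-.18)),((.3,.05),(.65,.5))]:
    k=(P[...,0]>lo[0])&(P[...,0]<hi[0])&(P[...,1]>lo[1])&(P[...,1]<hi[1])&(z>.03)
    q=P[k]; print(np.round(q.min(0),3),np.round(q.max(0),3),len(q))
print(R.from_quat(r.get_state()["eef_rot"]).as_matrix().round(3))
E
```

```text
{'tube_x_at_y-.073': np.float64(0.4527), 'yaw_deg': np.float64(1.2604), 'zc': np.float64(0.0383), 'y': array([-0.1698,  0.026 ]), 'conf': np.float64(0.82), 'line_x': np.float64(0.5745), 'line_yaw': np.float64(1.4771), 'line_y': array([-0.1796,  0.0281])}
mat ((0.5257026553153992, -0.10141979157924652), (0.283613920211792, 0.29483893513679504), 1.9194297790527344)
[ 0.26  -0.578  0.03 ] [ 0.42  -0.23   0.157] 13861
[ 0.55  -0.235  0.03 ] [ 0.603 -0.194  0.096] 712
[0.418 0.09  0.03 ] [0.524 0.442 0.275] 6427
[[ 0.895  0.446  0.   ]
 [ 0.446 -0.895 -0.   ]
 [-0.     0.    -1.   ]]
```

Emit:
{"api": "play_rows", "payload": {
  "commands": [
    {"delta_rot": [0, 0, 0], "travel": [0.25, -0.25, 0], "gripper": 1},
    {"delta_rot": [0, 0, 0], "travel": [0.5, -0.5, 0], "gripper": 1},
    {"delta_rot": [0, 0, 0], "travel": [0.8, -0.8, 0], "gripper": 1}
  ]
}}

```text
clock: 1.12
tool_pos: [0.333, -0.3985, 0.2389]
eef_rot: [0.974, 0.229, 0.0, 0.001]
contact_force: [0.8, 0.7, -0.4]
opening: 1.002
```

Emit:
{"api": "play_rows", "payload": {
  "commands": [
    {"delta_rot": [0, 0, 0], "travel": [0.25, -0.25, 0], "gripper": 1},
    {"delta_rot": [0, 0, 0], "travel": [0.5, -0.5, 0], "gripper": 1},
    {"delta_rot": [0, 0, 0], "travel": [0.8, -0.8, 0], "gripper": 1},
    {"delta_rot": [0, 0, 0], "travel": [0.8, -0.8, 0], "gripper": 1}
  ]
}}

```text
clock: 1.62
tool_pos: [0.3885, -0.2333, 0.2391]
eef_rot: [0.972, 0.234, 0.001, -0.001]
contact_force: [0.7, -0.5, -0.3]
opening: 1.001
```

Emit:
{"api": "play_rows", "payload": {
  "commands": [
    {"delta_rot": [0, 0, 0.05], "travel": [0.25, -0.25, 0], "gripper": 1},
    {"delta_rot": [0, 0, 0.1], "travel": [0.5, -0.5, 0], "gripper": 1},
    {"delta_rot": [0, 0, 0.139], "travel": [0.81, -0.83, 0.2], "gripper": 1},
    {"delta_rot": [0, 0, 0.139], "travel": [0.81, -0.83, 0.4], "gripper": 1},
    {"delta_rot": [0, 0, 0.139], "travel": [0.81, -0.83, 0.4], "gripper": 1},
    {"delta_rot": [0, 0, 0.139], "travel": [0.81, -0.83, 0.4], "gripper": 1}
  ]
}}

```text
clock: 2.38
tool_pos: [0.4395, -0.0747, 0.1794]
eef_rot: [1.0, 0.012, 0.0, 0.001]
contact_force: [-0.0, -0.5, -0.1]
opening: 0.997
```

```bash
python3 - <<'E'
from h import *
st=r.get_state();print(st["clock"],st["tool_pos"].round(4),R.from_quat(st["eef_rot"]).as_matrix().round(3)[:,0],st["contact_force"].round(2))
for c in ["top","scene","wrist"]:
    s=cam(c);save(s,c+"1.png")
for n in ["scan_line","tube"]:
  for c in ["scene","wrist"]:
    for o in viewer.pinpoint(c,n)[:1]:print(c,n,o)
a=[cv2.imread(f"pics/{c}1.png") for c in ["scene","top","wrist"]]
cv2.imwrite("pics/all1.png",np.vstack([np.hstack([cv2.resize(a[0],(400,300)),cv2.resize(a[1],(400,300))]),np.hstack([cv2.resize(a[2],(400,300)),np.zeros((300,400,3),np.uint8)])]))
E
```

```text
2.375 [ 0.4395 -0.0747  0.1794] [1.    0.023 0.001] [-0.05 -0.49 -0.12]
scene scan_line {'at': [268.8, 211.2], 'conf': 0.97}
wrist scan_line {'at': [246.6, 23.5], 'conf': 0.7}
scene tube {'at': [312.8, 230.2], 'conf': 0.78}
wrist tube {'at': [247.7, 166.1], 'conf': 0.67}
```

View pics/all1.png

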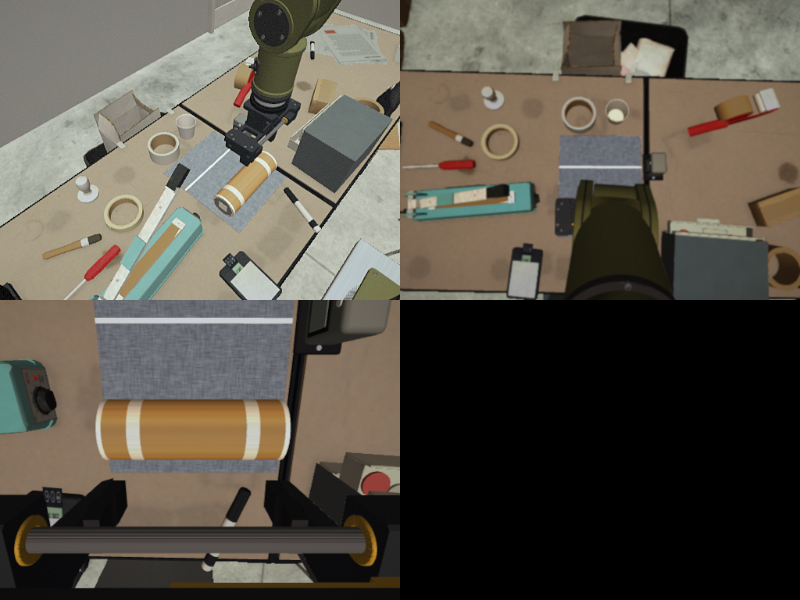

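Wrist view: the tube lies ahead of the fingertips (rows 400–460 in the montage) and the line at row 321 is visible, so I'll measure from the wrist camera.

```bash
cat >> h.py <<'E'
from scipy.optimize import least_squares
def wm(c="wrist"):
    s=cam(c); P=cloud(s); C=s["color"].astype(float); z=P[...,2]; X,Y=P[...,0],P[...,1]
    w=P[(abs(X-.576)<.025)&(abs(Y+.073)<.125)&(C.min(-1)>160)&(abs(z-.003)<.008)][:,:2]
    if len(w)>50:
        b=np.polyfit(w[:,1]+.073,w[:,0],1); print("line x",b[1].round(4),"yaw",-np.degrees(b[0]).round(2),"y",np.percentile(w[:,1],[1,99]).round(4),len(w))
    o=viewer.outline_of(c,"tube")
    if not o: print("no tube"); return
    p=P[o[0]["pixels"]&(z>.02)&(z<.085)]; q=p[p[:,2]>.045]
    f=lambda t:np.hypot((q[:,0]-t[0]-t[1]*(q[:,1]+.073)),q[:,2]-t[2])-.035
    t=least_squares(f,[np.median(q[:,0]),0,.038],loss="soft_l1",f_scale=.002).x
    g=q[q[:,2]>.06]
    print("tube x",t[0].round(4),"yaw",-np.degrees(t[1]).round(2),"z",t[2].round(4),"y",np.percentile(g[:,1],[.5,99.5]).round(4),"conf",o[0]["conf"],len(q))
    st=r.get_state();print("clk",st["clock"],"tcp",st["tool_pos"].round(4),"F",st["contact_force"].round(2))
E
python3 - <<'E'
from h import *
wm();wm();wm("top")
E
```

```text
line x 0.5739 yaw 1.19 y [-0.1825  0.0422] 1864
tube x 0.4515 yaw 1.31 z 0.0368 y [-0.1708  0.0271] conf 0.77 18440
clk 2.825 tcp [ 0.4395 -0.073   0.179 ] F [-0.56 -0.09 -0.42]
line x 0.5739 yaw 1.33 y [-0.1827  0.0428] 1847
tube x 0.4515 yaw 1.3 z 0.0368 y [-0.1709  0.0268] conf 0.64 18461
clk 2.925 tcp [ 0.4394 -0.0728  0.1788] F [-0.32 -0.79  0.52]
line x 0.5749 yaw 1.02 y [-0.1816  0.0409] 367
no tube
```

Emit:
{"api": "play_rows", "payload": {
  "commands": [
    {"delta_rot": [0, 0, 0], "travel": [0.02, 0, 0.35], "gripper": 1},
    {"delta_rot": [0, 0, 0], "travel": [0.02, 0, 0.67], "gripper": 1},
    {"delta_rot": [0, 0, 0], "travel": [0.02, 0, 0.67], "gripper": 1}
  ]
}}

```text
clock: 3.4
tool_pos: [0.4411, -0.0726, 0.0758]
eef_rot: [1.0, 0.013, -0.002, -0.0]
contact_force: [-0.9, -0.1, 0.3]
opening: 0.997
```

Emit:
{"api": "play_rows", "payload": {
  "commands": [
    {"delta_rot": [0, 0, 0], "travel": [0, 0, 0.03], "gripper": 1},
    {"delta_rot": [0, 0, 0], "travel": [0, 0, 0.045], "gripper": 1},
    {"delta_rot": [0, 0, 0], "travel": [0, 0, 0.045], "gripper": 1}
  ]
}}

```text
clock: 3.78
tool_pos: [0.4444, -0.0726, 0.0732]
eef_rot: [1.0, 0.013, 0.003, 0.0]
contact_force: [0.4, 0.3, 14.4]
opening: 1.002
```

Emit:
{"api": "play_rows", "payload": {
  "commands": [
    {"delta_rot": [0, 0, 0], "travel": [0.04, 0, 0], "gripper": 1},
    {"delta_rot": [0, 0, 0], "travel": [0.11, 0, 0], "gripper": 1},
    {"delta_rot": [0, 0, 0], "travel": [0.19, 0, 0], "gripper": 1},
    {"delta_rot": [0, 0, 0], "travel": [0.27, 0, -0.02], "gripper": 1},
    {"delta_rot": [0, 0, 0], "travel": [0.34, 0, -0.15], "gripper": 1},
    {"delta_rot": [0, 0, 0], "travel": [0.2, 0, -0.4], "gripper": 1},
    {"delta_rot": [0, 0, 0], "travel": [0.15, 0, -0.66], "gripper": 1},
    {"delta_rot": [0, 0, 0], "travel": [0.15, 0, -0.66], "gripper": 1}
  ]
}}

```text
clock: 4.78
tool_pos: [0.4661, -0.0724, 0.173]
eef_rot: [1.0, 0.013, 0.003, 0.0]
contact_force: [0.9, -0.9, -0.2]
opening: 1.002
```

```bash
python3 - <<'E'
from h import *
wm();wm()
E
```

```text
line x 0.5739 yaw 1.28 y [-0.1824  0.0424] 1778
tube x 0.479 yaw 1.32 z 0.0368 y [-0.1703  0.0276] conf 0.58 19320
clk 4.875 tcp [ 0.4653 -0.0721  0.1707] F [-0.71 -0.44 -0.24]
line x 0.5739 yaw 1.26 y [-0.1824  0.0424] 1813
tube x 0.479 yaw 1.3 z 0.0368 y [-0.1704  0.0277] conf 0.81 19712
clk 4.975 tcp [ 0.4647 -0.072   0.1697] F [ 0.69 -0.53 -0.69]
```

Emit:
{"api": "play_rows", "payload": {
  "commands": [
    {"delta_rot": [0, 0, 0], "travel": [0.04, 0, 0.35], "gripper": 1},
    {"delta_rot": [0, 0, 0], "travel": [0.04, 0, 0.6], "gripper": 1},
    {"delta_rot": [0, 0, 0], "travel": [0.04, 0, 0.66], "gripper": 1},
    {"delta_rot": [0, 0, 0], "travel": [0.04, 0, 0.66], "gripper": 1},
    {"delta_rot": [0, 0, 0], "travel": [0.08, 0, 0.66], "gripper": 1},
    {"delta_rot": [0, 0, 0], "travel": [0.15, 0, 0.66], "gripper": 1},
    {"delta_rot": [0, 0, 0], "travel": [0.23, 0, 0.66], "gripper": 1},
    {"delta_rot": [0, 0, 0], "travel": [0.31, 0, 0.64], "gripper": 1},
    {"delta_rot": [0, 0, 0], "travel": [0.38, 0, 0.51], "gripper": 1},
    {"delta_rot": [0, 0, 0], "travel": [0.22, 0, 0.2], "gripper": 1},
    {"delta_rot": [0, 0, 0], "travel": [0.19, 0, 0], "gripper": 1},
    {"delta_rot": [0, 0, 0], "travel": [0.19, 0, 0], "gripper": 1}
  ]
}}

```text
clock: 6.48
tool_pos: [0.494, -0.0716, 0.1716]
eef_rot: [1.0, 0.013, 0.001, 0.0]
contact_force: [-0.1, 0.0, 0.3]
opening: 1.0
```

```bash
python3 - <<'E'
from h import *
wm();wm()
E
```

```text
line x 0.5739 yaw 1.18 y [-0.1829  0.0423] 1652
tube x 0.5065 yaw 1.31 z 0.0368 y [-0.1697  0.0282] conf 0.6 19447
clk 6.575 tcp [ 0.4933 -0.0713  0.1697] F [-0.99  0.08 -0.37]
line x 0.5739 yaw 1.33 y [-0.1827  0.0422] 1693
tube x 0.5065 yaw 1.31 z 0.0368 y [-0.1696  0.028 ] conf 0.76 19781
clk 6.675 tcp [ 0.4929 -0.0712  0.1691] F [0.14 0.24 0.05]
```

Emit:
{"api": "play_rows", "payload": {
  "commands": [
    {"delta_rot": [0, 0, 0], "travel": [0.04, 0, 0.35], "gripper": 1},
    {"delta_rot": [0, 0, 0], "travel": [0.04, 0, 0.6], "gripper": 1},
    {"delta_rot": [0, 0, 0], "travel": [0.04, 0, 0.66], "gripper": 1},
    {"delta_rot": [0, 0, 0], "travel": [0.04, 0, 0.66], "gripper": 1},
    {"delta_rot": [0, 0, 0], "travel": [0.08, 0, 0.66], "gripper": 1},
    {"delta_rot": [0, 0, 0], "travel": [0.15, 0, 0.66], "gripper": 1},
    {"delta_rot": [0, 0, 0], "travel": [0.23, 0, 0.66], "gripper": 1},
    {"delta_rot": [0, 0, 0], "travel": [0.31, 0, 0.64], "gripper": 1},
    {"delta_rot": [0, 0, 0], "travel": [0.38, 0, 0.51], "gripper": 1},
    {"delta_rot": [0, 0, 0], "travel": [0.22, 0, 0.2], "gripper": 1},
    {"delta_rot": [0, 0, 0], "travel": [0.19, 0, 0], "gripper": 1},
    {"delta_rot": [0, 0, 0], "travel": [0.19, 0, 0], "gripper": 1}
  ]
}}

```text
clock: 8.18
tool_pos: [0.5226, -0.0708, 0.1716]
eef_rot: [1.0, 0.013, 0.001, 0.0]
contact_force: [0.0, 0.1, -0.1]
opening: 0.996
```

```bash
python3 - <<'E'
from h import *
wm()
E
```

```text
line x 0.5739 yaw 1.29 y [-0.1826  0.0423] 1545
tube x 0.534 yaw 1.31 z 0.0368 y [-0.1686  0.0282] conf 0.69 19248
clk 8.275 tcp [ 0.5217 -0.0705  0.1696] F [-0.45  0.1  -0.04]
```

Emit:
{"api": "play_rows", "payload": {
  "commands": [
    {"delta_rot": [0, 0, 0], "travel": [0.04, 0, 0.35], "gripper": 1},
    {"delta_rot": [0, 0, 0], "travel": [0.04, 0, 0.6], "gripper": 1},
    {"delta_rot": [0, 0, 0], "travel": [0.04, 0, 0.66], "gripper": 1},
    {"delta_rot": [0, 0, 0], "travel": [0.04, 0, 0.66], "gripper": 1},
    {"delta_rot": [0, 0, 0], "travel": [0.08, 0, 0.66], "gripper": 1},
    {"delta_rot": [0, 0, 0], "travel": [0.15, 0, 0.66], "gripper": 1},
    {"delta_rot": [0, 0, 0], "travel": [0.23, 0, 0.66], "gripper": 1},
    {"delta_rot": [0, 0, 0], "travel": [0.31, 0, 0.64], "gripper": 1},
    {"delta_rot": [0, 0, 0], "travel": [0.38, 0, 0.51], "gripper": 1},
    {"delta_rot": [0, 0, 0], "travel": [0.22, 0, 0.2], "gripper": 1},
    {"delta_rot": [0, 0, 0], "travel": [0.19, 0, 0], "gripper": 1},
    {"delta_rot": [0, 0, 0], "travel": [0.19, 0, 0], "gripper": 1}
  ]
}}

```text
clock: 9.78
tool_pos: [0.5509, -0.07, 0.1712]
eef_rot: [1.0, 0.013, 0.001, 0.0]
contact_force: [-0.3, -0.0, -1.0]
opening: 1.001
```

```bash
python3 - <<'E'
from h import *
wm()
E
```

```text
tube x 0.5607 yaw 1.31 z 0.0368 y [-0.1684  0.0294] conf 0.93 19380
clk 9.875 tcp [ 0.5499 -0.0697  0.1691] F [-0.47  0.21 -0.77]
```

Emit:
{"api": "play_rows", "payload": {
  "commands": [
    {"delta_rot": [0, 0, 0], "travel": [0.03, 0, 0.35], "gripper": 1},
    {"delta_rot": [0, 0, 0], "travel": [0.03, 0, 0.6], "gripper": 1},
    {"delta_rot": [0, 0, 0], "travel": [0.03, 0, 0.66], "gripper": 1},
    {"delta_rot": [0, 0, 0], "travel": [0.03, 0, 0.66], "gripper": 1},
    {"delta_rot": [0, 0, 0], "travel": [0.06, 0, 0.66], "gripper": 1},
    {"delta_rot": [0, 0, 0], "travel": [0.1, 0, 0.66], "gripper": 1},
    {"delta_rot": [0, 0, 0], "travel": [0.14, 0, 0.66], "gripper": 1},
    {"delta_rot": [0, 0, 0], "travel": [0.18, 0, 0.66], "gripper": 1},
    {"delta_rot": [0, 0, 0], "travel": [0.2, 0, 0.66], "gripper": 1},
    {"delta_rot": [0, 0, 0], "travel": [0.205, 0, 0.66], "gripper": 1},
    {"delta_rot": [0, 0, 0], "travel": [0.205, 0, 0.66], "gripper": 1},
    {"delta_rot": [0, 0, 0], "travel": [0.205, 0, 0.66], "gripper": 1}
  ]
}}

```text
clock: 11.38
tool_pos: [0.5844, -0.0686, 0.0732]
eef_rot: [1.0, 0.013, 0.003, -0.0]
contact_force: [1.2, 0.8, 21.2]
opening: 0.997
```

Emit:
{"api": "play_rows", "payload": {
  "commands": [
    {"delta_rot": [0, 0, 0], "travel": [0, 0, -0.03], "gripper": 1},
    {"delta_rot": [0, 0, 0], "travel": [0, 0, -0.3], "gripper": 1},
    {"delta_rot": [0, 0, 0], "travel": [-0.1, 0, -0.6], "gripper": 1},
    {"delta_rot": [0, 0, 0], "travel": [-0.4, 0, -0.75], "gripper": 1},
    {"delta_rot": [0, 0, 0], "travel": [-0.4, 0, -0.75], "gripper": 1},
    {"delta_rot": [0, 0, 0], "travel": [-0.4, 0, -0.75], "gripper": 1}
  ]
}}

```text
clock: 12.12
tool_pos: [0.5213, -0.0705, 0.183]
eef_rot: [1.0, 0.013, -0.001, -0.0]
contact_force: [-0.0, 0.3, 0.4]
opening: 1.003
```

```bash
python3 - <<'E'
from h import *
wm();wm()
E
```

```text
tube x 0.5751 yaw 1.31 z 0.0368 y [-0.1681  0.0298] conf 0.6 20313
clk 12.225 tcp [ 0.5218 -0.0704  0.1828] F [-0.01 -0.12  0.02]
tube x 0.5751 yaw 1.31 z 0.0368 y [-0.168   0.0298] conf 0.6 20336
clk 12.325 tcp [ 0.5216 -0.0704  0.1829] F [-0.3  -0.46  0.71]
```

Emit:
{"api": "play_rows", "payload": {
  "commands": [
    {"delta_rot": [0, 0, 0], "travel": [-0.3, 0, -0.4], "gripper": 1},
    {"delta_rot": [0, 0, 0], "travel": [-0.5, 0.4, -0.4], "gripper": 1},
    {"delta_rot": [0, 0, 0], "travel": [-0.7, 0.8, -0.4], "gripper": 1},
    {"delta_rot": [0, 0, 0], "travel": [-0.8, 1, -0.4], "gripper": 1},
    {"delta_rot": [0, 0, 0], "travel": [-0.8, 1, -0.4], "gripper": 1}
  ]
}}

```text
clock: 12.95
tool_pos: [0.4032, -0.2277, 0.2436]
eef_rot: [1.0, 0.009, -0.001, 0.001]
contact_force: [-0.8, 1.0, 0.2]
opening: 1.002
```

Emit:
{"api": "play_rows", "payload": {
  "commands": [
    {"delta_rot": [0, 0, 0], "travel": [0, 0.4, 0], "gripper": 1},
    {"delta_rot": [0, 0, 0], "travel": [0, 0.8, 0], "gripper": 1},
    {"delta_rot": [0, 0, 0], "travel": [0, 1, 0], "gripper": 1},
    {"delta_rot": [0, 0, 0], "travel": [0, 1, 0], "gripper": 1}
  ]
}}

```text
clock: 13.45
tool_pos: [0.4095, -0.3752, 0.2432]
eef_rot: [1.0, 0.012, 0.0, 0.0]
contact_force: [0.7, 0.1, -0.4]
opening: 0.997
```

```bash
python3 - <<'E'
from h import *
wm("top");wm("top");wm("scene")
for c in ["top","scene"]:
    s=cam(c);P=cloud(s);save(s,c+"2.png")
    for l in ["cup","clear_tape"]:
        for o in viewer.outline_of(c,l)[:1]: print(c,l,np.round(o["at"],1))
a=[cv2.imread(f"pics/{c}2.png") for c in ["top","scene"]]
cv2.imwrite("pics/all2.png",np.hstack([a[0][100:310,150:350],a[1][100:310,170:370]]).repeat(2,0).repeat(2,1))
E
```

```text
tube x 0.5762 yaw 1.25 z 0.0384 y [-0.1675  0.0304] conf 0.62 3205
clk 13.55 tcp [ 0.41   -0.3717  0.2433] F [-0.01 -0.4  -0.09]
tube x 0.5762 yaw 1.21 z 0.0384 y [-0.1668  0.0285] conf 0.72 3155
clk 13.65 tcp [ 0.41   -0.3713  0.2437] F [0.29 0.31 0.24]
tube x 0.5775 yaw 1.16 z 0.0391 y [-0.1674  0.0307] conf 0.71 2193
clk 13.75 tcp [ 0.4097 -0.3719  0.244 ] F [ 0.22 -0.24  0.43]
top cup [278. 142.]
top clear_tape [228.2 131.3]
scene cup [237.8 160.5]
scene clear_tape [210.1 192.7]
```

View pics/all2.png

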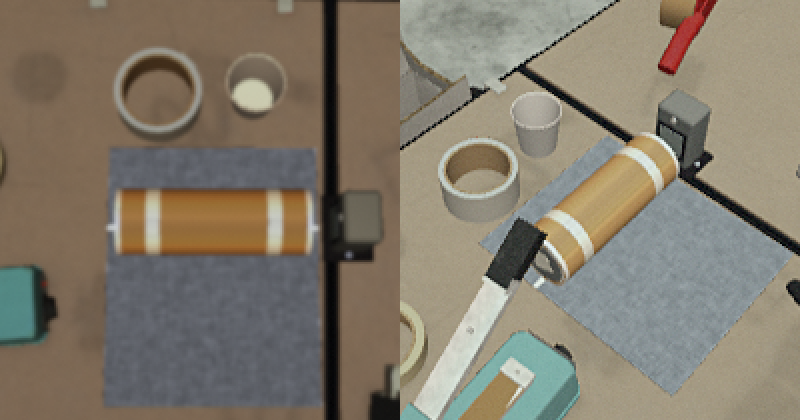

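The tube lies on the line with line stubs visible at both ends, its right end at the scanner, and the cup and tape roll are where they were. I'm handing it in.

```bash
python3 -c "
from plant import r; print(r.finish_job())"
```

```text
the job is handed in; nothing more can be done
None
```

I rolled the tube onto the white line with five light strokes of the open fingertips on its top, using about 14 to 21 N of downward force. The tube was never gripped or lifted. I then backed the arm clear and handed the job in at about 14 s, well inside the 64 s limit.

- **Across the line:** the wrist and top cameras put the tube axis 1 to 2 mm beyond the line. I left this uncorrected. The overview camera read about 1.5 to 2.5 mm further on than the other two, but gave no line reading of its own to compare with.
- **Angle:** the tube is parallel to the line within about 0.2°.
- **Along the line:** the tube's centre is within about 1 mm of the line's middle, with its right end at the scanner window.
- **At rest:** repeat measurements before and after the arm backed off showed no movement.
- **Cup and tape roll:** they look unmoved in the last picture. The trained network's reported centre for the tape roll was 4 to 9 pixels off its first reading. I put that down to network scatter, because the fingers never came near it.

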